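# Hold the tester's bayonet lid at the purge mark

## Robot

A 6-joint arm with a two-finger parallel gripper is mounted at the origin on the work surface. World frame = base frame: x ahead of the robot, y to its left, z up, the work surface at z = 0. Lengths are in m, angles in rad, forces in N, time in s.
With the tool pointing down it reaches from about 0.375 to 0.9 m from the base axis. Payload 3.1 kg.
Tool frame: the origin (TCP) lies midway between the tips of the shut fingers; the grasp point (between the pads) lies 19 mm behind it; y points along the fingers, x is the direction in which the jaws open and shut, and the axes are right-handed (so a half turn about y gives the same grasp; the last joint's range is limited). The gripper opens to 87 mm and grips with 3 to 60 N. Pads are 19 mm wide; open, the fingers measure 117 mm over their backs; the gripper's body (75 mm by 190 mm) begins 51 mm behind the grasp point.
Start: joints at [-1.51, 0.527, 1.433, -0, 1.181, -0.178], TCP at [0.148, -0.607, 0.223] pointing down, gripper open.
Joint ranges: [-3.08, 3.08], [-0.75, 2.2], [0.22, 2.44], [-1.43, 4.57], [0, 2.65], [-2.85, 2.85]. Speed limits (rad/s): [2.79, 2.79, 3.14, 3.14, 3.14, 3.14].

## Interface

Orientations are given as a unit quaternion [x, y, z, w].
In Python, from rig import * gives the robot as it stands.
- The arm moves only by the tool jog_arm, never from a script. Its argument "series" is a list of rows, each a list of 7 numbers: the shift along the tool's x, y, z in mm, then the turn, a rotation vector about the tool's x, y, z in rad, then the gripper's target within -1 to 1 (shut at 1, half-way at 0, fully open at -1). A call has 1 to 20 rows; each row is the pose to reach, as a shift and turn from the pose commanded when the call began, along the tool's axes at that moment; what a row does not reach only later rows make up. A row lasts 1/8 s, in which the tool goes at most 62.5 mm and 10.7 degrees, less where a joint would pass 70% of its speed; a pose out of reach is approached as far as the arm can. A call with a gripper value outside its range is refused whole. The fingers move at their own pace and stop on an object; "grip_force" is the grip in N (left out, the last holds). Time passes only in rows, so rows that repeat a pose let the fingers close. It gives the time, the measured TCP pose, the force and the opening at its end, in the units of the state.
- get_obs(): the state, without advancing time (a new reading comes with each control period).
- camera(name): name is "scene" or "top" or "wrist"; returns a dict with "img" (480x640x3 uint8, red, green, blue), "depth" (480x640 float32, m along the optical axis (not along the pixel's ray), 0 where there is no reading), "camera_matrix" (3x3 intrinsics, pixels), "D" ([k1, k2, p1, p2, k3] as OpenCV has them; the pictures are not rectified), "rvec" (rotation vector, rad) and "tvec" (3), from world to camera coordinates, as OpenCV has them. Camera axes: x right, y down, z forward; pixel columns grow to the right and rows downward; lengths in m; the calibration is good to about 2 mm. A picture is of the moment at which its call begins.
- hand_in(): hands the job in, once; it reports no verdict.
The state is a dict: "time": time; "q": joint angles; "joint_velocities": joint speeds; "joint_torque": joint torques, N m; "position": TCP position; "tool_rot": TCP orientation; "ft_force": force on the tool from outside, world axes, zero at the start; "moment": the same for the moment, N m; "grip_width": finger opening in m.
Only numpy, scipy, OpenCV 4.12 (cv2) and the standard library are available. Lean on these libraries where they do the work, as an engineer would, in place of code of your own. Each camera call takes 0.05 s, during which the arm holds its last target.

## Task

Start the purge of the air-resistance tester: pick up its bayonet lid by the wing, set it down into the round collar on the tester's deck with the two lugs through the two notches until the flange sits on the collar, then twist it clockwise (seen from above) to the half-turn mark, the single long line midway between the notch and the double line, and do not go on to where it clicks into lock. A return spring turns the lid back if it is let go, so finish while still gripping it there, keeping it at the mark, and leave the other things on the bench where they are.

Things in the scene. Friction and masses are not known exactly. Their poses are not given: they have to be found in the camera images.
- lid_grip (a point): Middle of the black upright wing on top of the loose bayonet lid (150 g, standing upright on its plug): wing 52 mm long along this x, 14 wide along y, 28 high; z up. The point is on the lid's axis, 14 mm below the wing's top, 14 above the flange's top, 38 above the plug's foot. Take the wing by its long flat sides. The lid is the same after 180 degrees.
- lid_seat (a point): Centre of the underside of the lid's round aluminium flange (72 mm across, 6 thick, a black line from each wing end to its rim), 20 mm below lid_grip, same axes. Below it is the plug, 50 mm across, 18 deep, foot bevelled. When the lid is home this point lies at collar_top and the flange hangs on the collar's top.
- lid_lugs (a point): On the lid's axis, 11 mm below lid_seat, half-way up the two lugs that stand out of the plug at +x and -x of this frame, below the wing's ends, to 32 mm from the axis; each 10 mm wide (lower edges bevelled to 7) and 6 high, from 8 to 14 mm below the flange's underside.
- collar_top (a point): Centre of the top face, 94 mm above the bench, of the upright aluminium collar (94 mm across) on the white tester's deck; z up. The tester is fixed; place and yaw vary. Opening 55 mm across between two inward ledges 6 mm thick, broken by notches 17 mm wide at this +x and -x. The hollow below is 69 mm across, its floor 20 mm below the top: the lid does not reach it.
- notch (a point): Middle of the notch at +x of the collar, at the top face, 31 mm from its centre; the other is opposite. The lid enters with its wing along the collar's x, either way round, then twists clockwise seen from above. Black marks on the collar's top, twice round: a short line at each notch (open), a long single line 45 degrees clockwise of it (half-turn), two short lines at 90 degrees (lock).
- half_mark (a point): The same point as collar_top, its x axis along the long half-turn marks (45 degrees clockwise of the notches): the wing must end along this x, either way round. From about 60 degrees of twist two sprung balls in the collar's wall resist; at about 90 degrees the lid has clicked into lock.
- console (a point): Middle of the top of the tester's console, the box on the collar's -y side: from 95 to 245 mm from the collar's axis, 120 mm above the bench, a flow tube on its near end to 148 mm. Axes as collar_top. The deck round the collar is 70 mm above the bench and reaches 95 mm to +y, 115 to -x and 135 to +x of the collar's axis.
- ring (a joint): Shutter ring under the ledges, rad, growing clockwise, 0 at rest. The lugs meet its two dogs once the seated lid has twisted about 0.1 rad from the notch centre; then it follows the lid: about 0.68 at half-turn, 0.92 where the balls begin to resist, 1.45 in lock. Its return spring gives 0.02 N m at rest, 0.08 at half-turn, 0.15 at lock.
- cartridge_a: Bystander: round grey filter cartridge, 84 mm across, 30 mm high, white ribbed top; origin under its centre.
- cartridge_b: Bystander: a second such cartridge, 84 mm across, 30 mm high; origin under its centre.
- dish: Bystander: shallow white sample dish, 90 mm across, 14 mm high; origin under its centre.
- blank_cap: Bystander, not the lid: plain aluminium blanking cap, 58 mm across, 12 mm thick, with a small round black knob to 28 mm high, no wing and no lugs; origin under its centre.
- orifice_disc: Bystander: flat steel disc, 50 mm across, 6 mm thick; origin under its centre.
- carton: Bystander: white carton with a light-blue band, 85 x 150 x 58 mm; origin under its centre.
- bottle: Bystander: clear pump bottle, 62 mm across, 170 mm high; origin under its centre.
There are look-alikes about, which are no part of the job. What is shaped like the part that bears lid_grip but purple is not meant.

How it is judged:
On the way, in this order (a step that is already met when the one before it is completed fails the run):
1. the lid is picked up off the bench (height (world z) of lid_seat above 0.07 m and contact force between the fingers and lid above 1 N), for 0.1 s.
2. the lid sits in the collar, lugs through the notches, not yet twisted (z of lid_seat in the frame of collar_top between -0.003 and 0.003 m and horizontal distance between lid_seat and collar_top below 0.004 m and angle between lid_seat's own z axis and vertical below 0.08 rad and value of joint ring below 0.3 rad), for 0.1 s.
At the end, for the whole second after the job is handed in: Lid seated in the collar (flange within 3 mm of its top, centred within 4 mm, level within 0.08 rad), wing within 0.16 rad (9 degrees) of the half-turn marks, shutter ring carried along (0.46 to 0.86 rad), fingers still gripping it with over 2 N (z of lid_seat in the frame of collar_top between -0.003 and 0.003 m and horizontal distance between lid_seat and collar_top below 0.004 m and angle between lid_seat's own z axis and vertical below 0.08 rad and angle between the x axis of lid_seat and the x axis of half_mark, either way round below 0.16 rad and value of joint ring between 0.46 and 0.86 rad and contact force between the fingers and lid above 2 N); the arm keeps its last pose, push and grip.
It fails at once if the lid is turned on into the lock click (value of joint ring above 1.1 rad).
It fails at once if another thing on the bench is pushed more than 30 mm from its place (distance of any of cartridge_a, cartridge_b, dish, blank_cap, orifice_disc, carton, bottle from where it was at the start of the episode above 0.03 m).
It also fails if it takes over 38 s, if anything falls off the work surface, if the arm or the gripper's body presses on something with over 40 N, if the wrist force passes 120 N, or if a joint passes its speed limit or range.

## Working session

There is one attempt and no reset: what is moved stays moved. The work goes in short steps, Python scripts to look and compute and a tool call to move; the robot and the scene stay as the last step left them, time stands still between calls to the robot, and variables do not carry over. Pictures are saved under pics/ and viewed, and the job is handed in when it is done.

Besides the shell and the picture viewer there is one more tool, called after "Request:" as name(argument=value, ...) on one line, values as JSON. jog_arm: Moves the arm, as the interface text tells. Its arguments: {"type":"object","properties":{"series":{"type":"array","items":{"type":"array","items":{"type":"number"}}},"grip_force":{"type":"number"}},"required":["series"]}

```bash
mkdir -p pics; ls
python3 - <<'E'
from rig import *
import cv2,numpy as np
o=get_obs();print({k:np.round(v,3) for k,v in o.items()})
for n in ["scene","top","wrist"]:
    c=camera(n);cv2.imwrite(f"pics/{n}0.png",c["img"][:,:,::-1]);np.savez(f"{n}0.npz",**c)
    print(n,c["camera_matrix"].round(1).tolist(),c["D"],c["rvec"],c["tvec"])
E
```

```text
pics
{'time': np.float64(0.0), 'q': array([-1.51 ,  0.528,  1.434, -0.   ,  1.181, -0.179]), 'joint_velocities': array([ 0.002,  0.002,  0.   ,  0.001, -0.   ,  0.001]), 'joint_torque': array([ -0.   , -44.004, -17.659,   0.063,   0.058,  -0.   ]), 'position': array([ 0.148, -0.606,  0.222]), 'tool_rot': array([-0.556,  0.437, -0.436,  0.557]), 'ft_force': array([-0.222, -0.689, -0.554]), 'moment': array([ 0.05 , -0.016, -0.005]), 'grip_width': np.float64(0.087)}
scene [[461.2, 0.0, 316.7], [0.0, 461.2, 238.7], [0.0, 0.0, 1.0]] [-0.05664449  0.          0.          0.          0.        ] [ 1.76018122  1.51316414 -0.79129479] [-0.20690738 -0.22701821  1.5041319 ]
top [[501.2, 0.0, 317.7], [0.0, 501.2, 244.9], [0.0, 0.0, 1.0]] [0.04756396 0.         0.         0.         0.        ] [ 2.20155835 -2.13598483  0.13086112] [0.09851857 0.58135712 1.04161139]
wrist [[398.9, 0.0, 324.3], [0.0, 398.9, 238.4], [0.0, 0.0, 1.0]] [0.02299765 0.         0.         0.         0.        ] [-2.28619216  1.79248719  0.26158566] [-0.62478534 -0.03531101  0.39147563]
```

View pics/scene0.png

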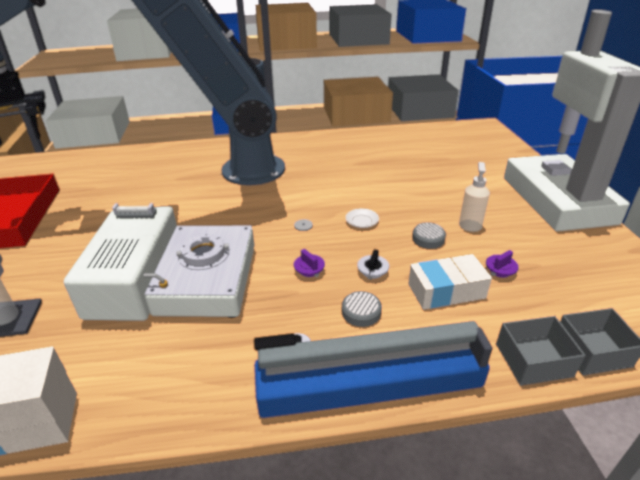

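View pics/top0.png

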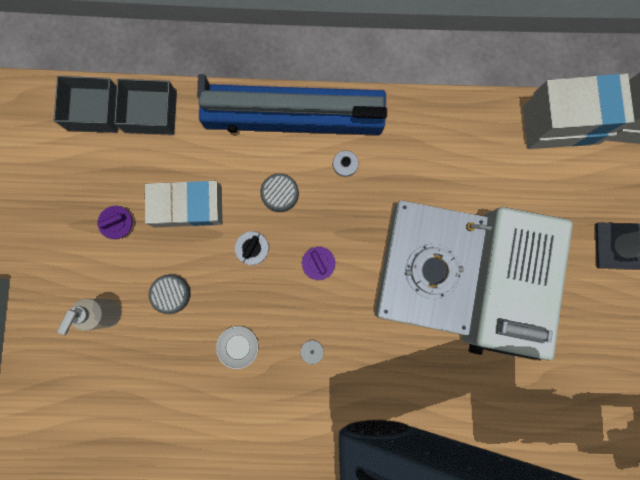

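View pics/wrist0.png

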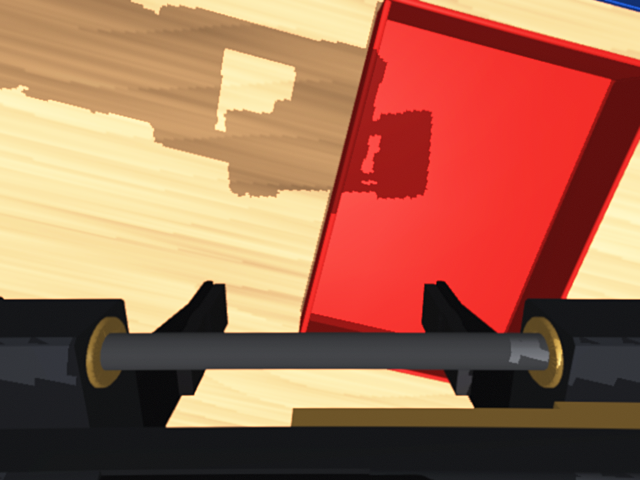

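The top view shows the lid (black wing) at about (252,248) and the collar at about (435,270), with purple look-alikes at (318,263) and (115,222). I'll enlarge both.

Run:
```python
import cv2,numpy as np
im=cv2.imread("pics/top0.png")
a=cv2.resize(im[220:280,220:280],(600,600),interpolation=cv2.INTER_CUBIC);b=cv2.resize(im[230:310,395:475],(600,600),interpolation=cv2.INTER_CUBIC)
cv2.imwrite("pics/lidcrop0.png",a);cv2.imwrite("pics/colcrop0.png",b)
```

```text
(no output)
```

View pics/lidcrop0.png

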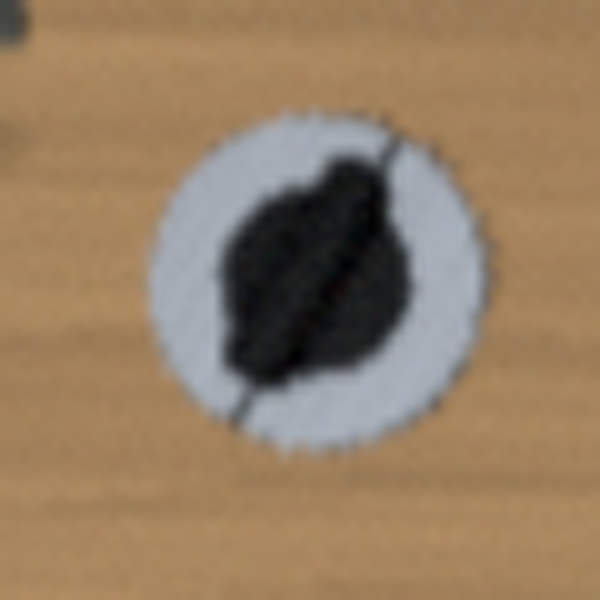

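View pics/colcrop0.png

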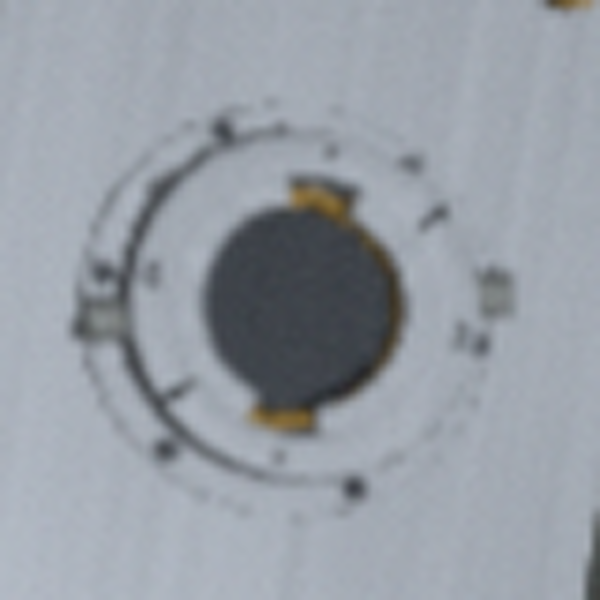

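Crop readings: the lid flange is centred at (319,281), with its lines ending at (398,138) and (238,425). On the collar, the open ticks are at (331,151) and (279,457), and the half marks at (433,216) and (180,388).

```bash
cat > h.py <<'E'
import cv2,numpy as np
from scipy.spatial.transform import Rotation as R
def ray(c,uv,z):
    p=cv2.undistortPoints(np.array([[uv]],float),c["camera_matrix"],c["D"])[0,0]
    Rm=cv2.Rodrigues(c["rvec"])[0];t=np.asarray(c["tvec"]).ravel()
    o=-Rm.T@t;d=Rm.T@np.r_[p,1];return o+d*(z-o[2])/d[2]
def proj(c,P):
    return cv2.projectPoints(np.array(P,float).reshape(-1,1,3),c["rvec"],c["tvec"],c["camera_matrix"],c["D"])[0][:,0]
E
python3 - <<'E'
from h import *
c=dict(np.load("top0.npz"))
f=lambda x,y,s,ox,oy,z:ray(c,((x+.5)/s-.5+ox,(y+.5)/s-.5+oy),z)
L=lambda x,y:f(x,y,10,220,220,.024)
C=lambda x,y:f(x,y,7.5,395,230,.094)
print("cam",-cv2.Rodrigues(c["rvec"])[0].T@c["tvec"].ravel())
ce=L(319,281);a,b=L(398,138),L(238,425);print("lid",ce,(a+b)/2,np.degrees(np.arctan2(*(a-b)[[1,0]])),np.linalg.norm(a-b))
n1,n2=C(331,151),C(279,457);h1,h2=C(433,216),C(180,388)
for p,q in((n1,n2),(h1,h2)):print((p+q)/2,np.degrees(np.arctan2(*(p-q)[[1,0]])),np.linalg.norm(p-q))
# console side
print("console",f((525-395)*7.5,(285-230)*7.5,7.5,395,230,.12))
d=c["depth"];
for u,v in((251,230),(235,262),(425,245),(400,300),(418,263),(540,300)):print(u,v,ray(c,(u,v),0)[:2], d[v,u])
from rig import *
o=get_obs();Rm=R.from_quat(o["tool_rot"]).as_matrix();print(Rm.round(3))
w=camera("wrist");Rw=cv2.Rodrigues(w["rvec"])[0];cw=-Rw.T@np.ravel(w["tvec"]);print("wristcam in tool",Rm.T@(cw-o["position"]),Rm.T@Rw.T)
E
```

```text
cam [0.45937063 0.12475473 1.09820361]
lid [0.5686012  0.25826474 0.024     ] [0.56859961 0.25841074 0.024     ] -26.572197651931248 0.07049892971054286
[ 0.52780741 -0.12047022  0.094     ] -9.415065537885814 0.08341652825936219
[ 0.52821991 -0.12091461  0.094     ] -54.43454558784674 0.08275763228285542
console [ 0.50324996 -0.28666859  0.12      ]
251 230 [0.61014425 0.26396045] 1.1085143
235 262 [0.53837349 0.29572691] 1.0952373
425 245 [ 0.5887009  -0.12072522] 1.0315895
400 300 [ 0.46643448 -0.06694691] 1.0227219
418 263 [ 0.54842853 -0.10560276] 1.008432
540 300 [ 0.47633466 -0.36956549] 0.9795502
[[ 0.238 -0.     0.971]
 [-0.971  0.002  0.238]
 [-0.002 -1.     0.   ]]
wristcam in tool [ 0.00080103 -0.16257358  0.07753836] [[ 9.99999692e-01  7.25118289e-04  2.99411000e-04]
 [-8.12931103e-05 -2.83822869e-01  9.58876724e-01]
 [ 7.80278739e-04 -9.58876454e-01 -2.83822723e-01]]
```

```bash
cat >> h.py <<'E'
def rel(o,pos,yaw):  # yaw of tool x, deg; tool y straight down
    Rm=R.from_quat(o["tool_rot"]); s,c=np.sin(np.radians(yaw)),np.cos(np.radians(yaw))
    T=R.from_matrix(np.array([[c,0,-s],[s,0,c],[0,-1,0]]))
    print("shift mm",(Rm.inv().apply(np.array(pos)-o["position"])*1000).round(1),"rot",(Rm.inv()*T).as_rotvec().round(4))
E
python3 - <<'E'
from h import *
from rig import *
rel(get_obs(),(.528,-.1207,.225),-99.4)
E
```

```text
shift mm [-381.9   -2.5  484.1] rot [ 0.      0.4039 -0.0014]
```

Request:
jog_arm(series=[[-38,0,48,0,0.04,0,-1],[-89,0,98,0,0.1,0,-1],[-125,-1,146,0,0.15,0,-1],[-160,-1,195,0,0.2,0,-1],[-198,-1,245,0,0.25,0,-1],[-235,-2,295,0,0.3,0,-1],[-272,-2,345,0,0.33,0,-1],[-310,-2,393,0,0.36,0,-1],[-345,-2,440,0,0.39,0,-1],[-372,-2,472,0,0.404,0,-1],[-382,-2,484,0,0.404,0,-1],[-382,-2,484,0,0.404,0,-1],[-382,-2,484,0,0.404,0,-1],[-382,-2,484,0,0.404,0,-1]])

```text
time: 1.95
position: [0.5272, -0.1224, 0.2246]
tool_rot: [-0.457, 0.54, -0.54, 0.457]
ft_force: [-0.3, 0.0, -0.1]
grip_width: 0.0874
```

Run:
```python
from h import *
from rig import *
o=get_obs();print(o["time"],o["position"],o["q"].round(3),o["joint_velocities"].round(3))
c=camera("wrist");np.savez("wrist1.npz",**c);cv2.imwrite("pics/wrist1.png",c["img"][:,:,::-1])
```

```text
1.95 [ 0.52719379 -0.12240624  0.22455188] [-0.435  0.413  1.641 -0.     1.088  1.303] [ 0.001 -0.001 -0.002  0.002  0.001  0.001]
```

View pics/wrist1.png

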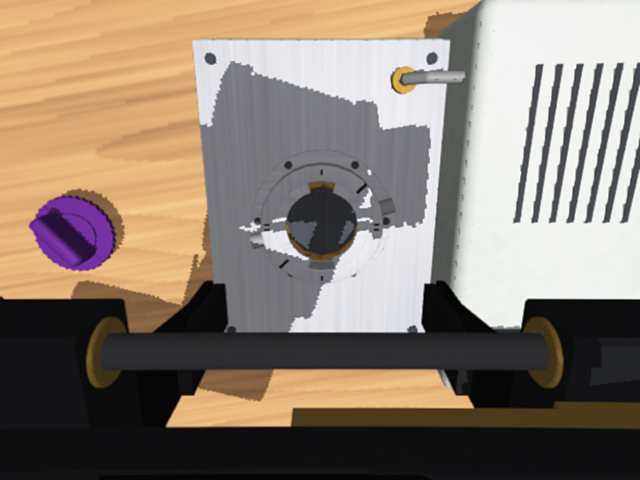

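Run:
```python
import cv2
im=cv2.imread("pics/wrist1.png");cv2.imwrite("pics/w1c.png",cv2.resize(im[145:295,245:405],(800,750))[:600] if 0 else cv2.resize(im[150:290,240:400],(800,700))[0:600] if 0 else cv2.resize(im[160:285,250:400],(720,600),interpolation=cv2.INTER_CUBIC))
```

```text
(no output)
```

View pics/w1c.png

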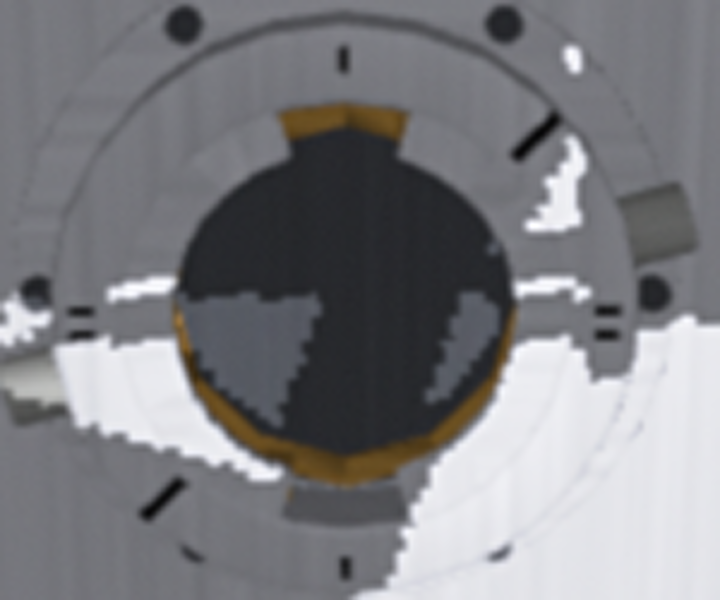

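Wrist crop readings: open ticks at (343,59) and (345,568), half marks at (535,136) and (163,498), lock pairs at (80,323) and (608,323).

Run:
```python
from h import *
from rig import *
c=dict(np.load("wrist1.npz"))
C=lambda x,y:ray(c,((x+.5)/4.8-.5+250,(y+.5)/4.8-.5+160),.094)
for p,q in(((343,59),(345,568)),((535,136),(163,498)),((80,323),(608,323))):
    p,q=C(*p),C(*q);print((p+q)/2,np.degrees(np.arctan2(*(p-q)[[1,0]])),np.linalg.norm(p-q))
t=dict(np.load("top0.npz"))
for uv in((218,226),(218,182)):print("carton",ray(t,uv,.058))
rel(get_obs(),(.5686,.2583,.17),-116.6)
```

```text
[ 0.52755292 -0.12114369  0.094     ] -9.386378087361656 0.08316776979064167
[ 0.52778904 -0.12114683  0.094     ] -54.36474928683207 0.08351309038191743
[ 0.52763088 -0.1211505   0.094     ] 80.52464142446166 0.08353921481415233
carton [0.6084301  0.32561534 0.058     ]
carton [0.70199446 0.33029328 0.058     ]
shift mm [-382.2   54.5  -22.2] rot [2.00e-04 2.98e-01 2.00e-04]
```

Request:
jog_arm(series=[[-25,0,-1,0,0.02,0,-0.15],[-75,0,-4,0,0.06,0,-0.15],[-130,0,-7,0,0.1,0,-0.15],[-190,0,-11,0,0.15,0,-0.15],[-250,15,-15,0,0.2,0,-0.15],[-305,30,-18,0,0.25,0,-0.15],[-350,45,-20,0,0.28,0,-0.15],[-375,54,-22,0,0.298,0,-0.15],[-382,54,-22,0,0.298,0,-0.15],[-382,54,-22,0,0.298,0,-0.15],[-382,54,-22,0,0.298,0,-0.15],[-382,54,-22,0,0.298,0,-0.15]])

```text
time: 3.5
position: [0.569, 0.2582, 0.1711]
tool_rot: [0.372, -0.601, 0.602, -0.372]
ft_force: [-0.7, 0.1, -1.2]
grip_width: 0.05
```

Run:
```python
from h import *
from rig import *
o=get_obs();print(o["time"],o["position"],o["q"].round(3),o["grip_width"])
c=camera("wrist");np.savez("wrist2.npz",**c);cv2.imwrite("pics/wrist2.png",c["img"][:,:,::-1])
```

```text
3.5 [0.56899586 0.25820842 0.17111652] [ 0.247  0.586  1.483 -0.     1.072  2.282] 0.05003711414636764
```

View pics/wrist2.png

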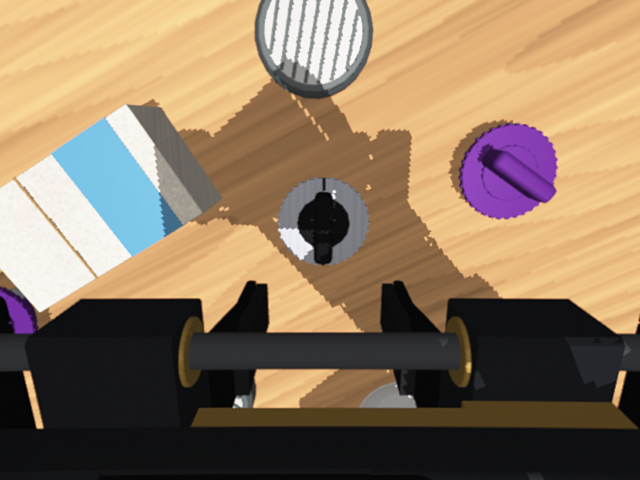

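The wrist view shows the lid's wing upright in the frame: flange centre about (323.5,221), wing from (324,195) to (323,262), and room either side for the fingers.

Run:
```python
from h import *
from rig import *
c=dict(np.load("wrist2.npz"))
print(ray(c,(323.5,221),.024))
p,q=ray(c,(324,183),.024),ray(c,(323.3,262),.04);print(np.degrees(np.arctan2(*(p-q)[[1,0]])))
p,q=ray(c,(324,195),.052),ray(c,(323,262),.045);print((p+q)/2,np.degrees(np.arctan2(*(p-q)[[1,0]])))
rel(get_obs(),(.5686,.2583,.0265),-116.6)
```

```text
[0.56987324 0.25747446 0.024     ]
-27.03233631744731
[0.56933535 0.25767385 0.0485    ] -27.374514210848737
shift mm [  0.3 144.5  -0.3] rot [-0.0005  0.0007 -0.0003]
```

Request:
jog_arm(grip_force=40, series=[[0,25,0,0,0,0,-0.15],[0,65,0,0,0,0,-0.15],[0,100,0,0,0,0,-0.15],[0,125,0,0,0,0,-0.15],[0,138,0,0,0,0,-0.15],[0,144,0,0,0,0,-0.15],[0,144,0,0,0,0,-0.15],[0,144,0,0,0,0,-0.15],[0,144,0,0,0,0,1],[0,144,0,0,0,0,1],[0,144,0,0,0,0,1],[0,144,0,0,0,0,1],[0,144,0,0,0,0,1],[0,144,0,0,0,0,1]])

```text
time: 5.3
position: [0.5686, 0.2594, 0.0265]
tool_rot: [-0.372, 0.601, -0.601, 0.372]
ft_force: [-0.7, 0.1, 0.9]
grip_width: 0.0138
```

Run:
```python
from h import *
from rig import *
o=get_obs();print(o["time"],o["position"],o["ft_force"].round(1),o["grip_width"])
```

```text
5.3 [0.56862459 0.25943991 0.0265282 ] [-0.7  0.1  0.9] 0.01380061652124894
```

Gripped at 13.8 mm, which matches the wing's 14 mm width. Next I lift slowly by 175 mm, then check the grasp.

Request:
jog_arm(series=[[0,-8,0,0,0,0,1],[0,-30,0,0,0,0,1],[0,-65,0,0,0,0,1],[0,-105,0,0,0,0,1],[0,-140,0,0,0,0,1],[0,-165,0,0,0,0,1],[0,-175,0,0,0,0,1],[0,-175,0,0,0,0,1],[0,-175,0,0,0,0,1]])

```text
time: 6.42
position: [0.5677, 0.2591, 0.2001]
tool_rot: [-0.373, 0.602, -0.601, 0.371]
ft_force: [-0.4, -1.2, -1.4]
grip_width: 0.0133
```

Run:
```python
from h import *
from rig import *
o=get_obs();print(o["time"],o["position"],R.from_quat(o["tool_rot"]).as_matrix().round(4).tolist(),o["ft_force"].round(1),o["grip_width"])
c=camera("wrist");np.savez("wrist3.npz",**c);cv2.imwrite("pics/wrist3.png",cv2.resize(c["img"][140:390,190:460,::-1],(648,600)))
c=camera("top");np.savez("top3.npz",**c);cv2.imwrite("pics/top3.png",c["img"][:,:,::-1])
rel(o,(.5277,-.121,.2),-99.4)
```

```text
6.425 [0.56765304 0.25910449 0.20013387] [[-0.446, -0.0028, 0.895], [-0.895, -0.0007, -0.446], [0.0019, -1.0, -0.0022]] [-0.4 -1.2 -1.4] 0.013342109660870169
shift mm [358.    0.5 133.8] rot [ 0.0025 -0.2982  0.0016]
```

View pics/wrist3.png

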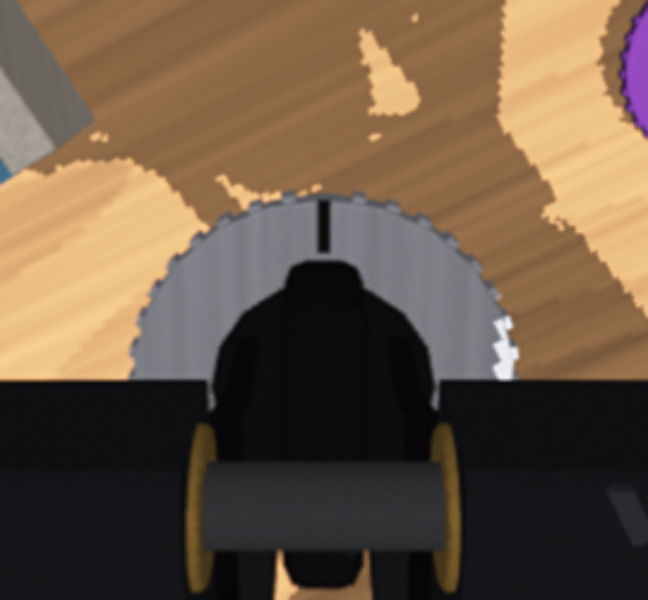

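View pics/top3.png

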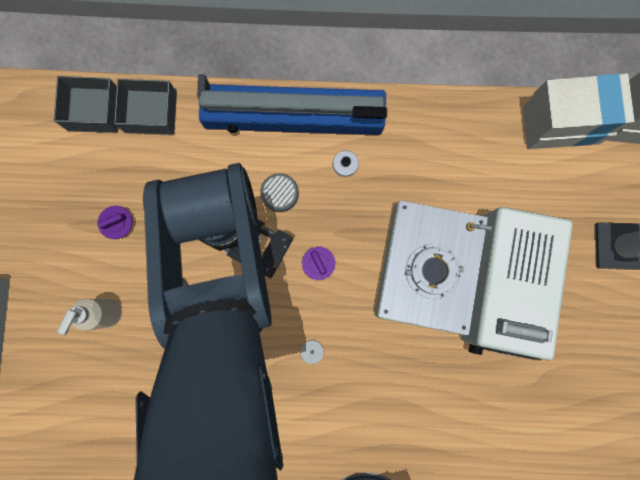

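```bash
cat > fit.py <<'E'
from h import *
from scipy.optimize import least_squares
def fit(c,o,pts,line,z):
    P=np.array([ray(c,p,z)[:2] for p in pts])
    r=least_squares(lambda x:np.hypot(*(P-x).T)-.036,P.mean(0)); print("centre",r.x,"res mm",(r.fun*1000).round(1))
    Rm=R.from_quat(o["tool_rot"]).as_matrix()
    print("in tool mm",(Rm.T@(np.r_[r.x,z]-o["position"])*1000).round(2), "line yaw",[np.degrees(np.arctan2(*(ray(c,line[0],z)-ray(c,line[1],z))[[1,0]])).round(2), np.degrees(np.arctan2(*(ray(c,line[0],z)[:2]-r.x)[::-1])).round(2)],"tool z yaw",np.degrees(np.arctan2(Rm[1,2],Rm[0,2])).round(2))
E
python3 - <<'E'
from fit import *
from rig import *
c=dict(np.load("wrist3.npz"));o=get_obs()
g=lambda x,y:((x+.5)/2.4-.5+190,(y+.5)/2.4-.5+140)
fit(c,o,[g(*p) for p in[(323,193),(230,217),(420,215),(167,275),(485,272),(133,350),(514,330)]],(g(324,203),g(324,250)),o["position"][2]-.0025)
E
```

```text
centre [0.56816553 0.25699272] res mm [ 0.1  0.   0.1 -0.4 -0.1  0.4  0.2]
in tool mm [1.73 2.5  1.28] line yaw [np.float64(-26.42), np.float64(-25.78)] tool z yaw -26.49
```

Run:
```python
from fit import *
from rig import *
rel(get_obs(),(.5267,-.1199,.19),-99.4)
```

```text
shift mm [357.5  10.4 132.3] rot [ 0.0025 -0.2982  0.0016]
```

Request:
jog_arm(series=[[15,0,6,0,-0.01,0,1],[45,0,17,0,-0.04,0,1],[85,0,31,0,-0.07,0,1],[130,0,48,0,-0.11,0,1],[175,0,65,0,-0.15,0,1],[220,2,81,0,-0.19,0,1],[265,5,98,0,-0.23,0,1],[305,7,113,0,-0.26,0,1],[335,9,124,0,-0.28,0,1],[352,10,130,0,-0.298,0,1],[357.5,10.4,132.3,0.0025,-0.298,0.0015,1],[357.5,10.4,132.3,0.0025,-0.298,0.0015,1],[357.5,10.4,132.3,0.0025,-0.298,0.0015,1],[357.5,10.4,132.3,0.0025,-0.298,0.0015,1]])

```text
time: 8.28
position: [0.5276, -0.1188, 0.1912]
tool_rot: [0.457, -0.539, 0.539, -0.459]
ft_force: [0.1, -0.2, -2.3]
grip_width: 0.0134
```

Run:
```python
from fit import *
from rig import *
o=get_obs();print(o["time"],o["position"],R.from_quat(o["tool_rot"]).as_matrix().round(4).tolist(),o["ft_force"].round(1))
rel(o,(.5267,-.1199,.13),-99.4)
```

```text
8.275 [ 0.52764432 -0.1187881   0.19119407] [[-0.1623, 0.0028, 0.9867], [-0.9867, 0.0008, -0.1623], [-0.0012, -1.0, 0.0026]] [ 0.1 -0.2 -2.3]
shift mm [ 1.3 61.2 -0.9] rot [-0.0026  0.001  -0.0012]
```

Request:
jog_arm(series=[[0.6,15,-0.4,0,0,0,1],[1.2,40,-0.8,0,0,0,1],[1.2,56,-0.8,0,0,0,1],[1.2,61,-0.8,-0.001,0,0,1],[1.2,61,-0.8,-0.001,0,0,1],[1.2,61,-0.8,-0.001,0,0,1]])

```text
time: 9.02
position: [0.5274, -0.1208, 0.1308]
tool_rot: [0.456, -0.539, 0.54, -0.458]
ft_force: [0.1, -0.1, -0.5]
grip_width: 0.0139
```

Run:
```python
from fit import *
from rig import *
o=get_obs();print(o["time"],o["position"],R.from_quat(o["tool_rot"]).as_matrix().round(4).tolist(),o["ft_force"].round(1))
c=camera("wrist");np.savez("wrist4.npz",**c);cv2.imwrite("pics/wrist4.png",cv2.resize(c["img"][175:325,225:425,::-1],(800,600),interpolation=cv2.INTER_CUBIC))
for i in range(4):print(get_obs()["position"])
c=camera("scene");np.savez("scene4.npz",**c);cv2.imwrite("pics/scene4.png",cv2.resize(c["img"][180:330,130:300,::-1],(680,600),interpolation=cv2.INTER_CUBIC))
print(get_obs()["position"])
```

```text
9.025 [ 0.52740928 -0.12082261  0.13076675] [[-0.1634, 0.0032, 0.9866], [-0.9866, 0.0002, -0.1634], [-0.0007, -1.0, 0.0032]] [ 0.1 -0.1 -0.5]
[ 0.52742385 -0.12086563  0.1308519 ]
[ 0.52742385 -0.12086563  0.1308519 ]
[ 0.52742385 -0.12086563  0.1308519 ]
[ 0.52742385 -0.12086563  0.1308519 ]
[ 0.52732587 -0.1208272   0.13083923]
```

View pics/wrist4.png

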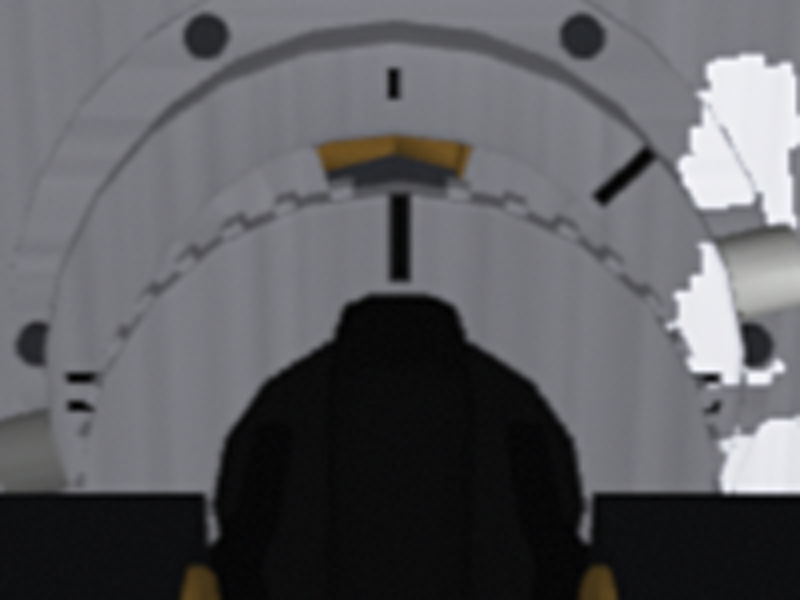

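View pics/scene4.png

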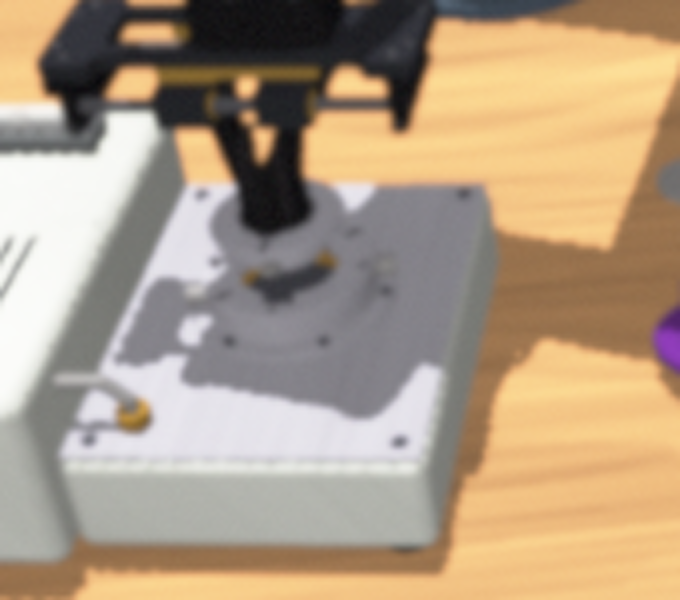

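Wrist crop (4x): flange line at (400,195)–(399,280), collar open tick at (393.5,83), half mark at (625,176), left lock pair at (80,392). The lid is nearly over the notches.

Run:
```python
from fit import *
from rig import *
c=dict(np.load("wrist4.npz"));o=get_obs()
g=lambda x,y:((x+.5)/4-.5+225,(y+.5)/4-.5+175)
z=o["position"][2]-.0025
fit(c,o,[g(*p) for p in[(350,195),(290,211),(235,233),(185,266),(150,300),(455,197),(515,212),(565,237),(615,270),(655,305)]],(g(400,195),g(399,280)),z)
for y in (-9.4,):
  for (p,a) in(((393.5,83),0),((625,176),-45),((81,392),90)):
    a=np.radians(y+a);print(ray(c,g(*p),.094)[:2]-.0417*np.array([np.cos(a),np.sin(a)]))
p,q=ray(c,g(393.5,83),.094),ray(c,g(81,392),.094)
q2=ray(c,g(625,176),.094)
print(np.degrees(np.arctan2(*(p-q)[[1,0]]))," expect",-9.4-45, np.degrees(np.arctan2(*(q2-q)[[1,0]])),"expect",-9.4-67.5)
```

```text
centre [ 0.52736246 -0.12191494] res mm [ 0.  -0.2  0.   0.1  0.1 -0.1  0.  -0.2 -0.1  0.3]
in tool mm [1.07 2.5  0.21] line yaw [np.float64(-10.0), np.float64(-9.55)] tool z yaw -9.41
[ 0.52736283 -0.12115739]
[ 0.52750443 -0.12140921]
[ 0.52732933 -0.12111219]
-54.399099367174216  expect -54.4 -76.82356524799975 expect -76.9
```

Request:
jog_arm(series=[[-0.6,2,-0.1,0,0,0,1],[-0.6,6,-0.1,0,0,0,1],[-0.6,9,-0.1,0,0,0,1],[-0.6,12,-0.1,0,0,0,1],[-0.6,15,-0.1,0,0,0,1],[-0.6,18,-0.1,0,0,0,1],[-0.6,18,-0.1,0,0,0,1]])

```text
time: 10.0
position: [0.5267, -0.1199, 0.1118]
tool_rot: [-0.457, 0.539, -0.539, 0.458]
ft_force: [0.9, -0.7, -1.8]
grip_width: 0.014
```

Request:
jog_arm(series=[[0,2.5,0,0,0,0,1],[0,5,0,0,0,0,1],[0,7,0,0,0,0,1],[0,8,0,0,0,0,1],[0,8,0,0,0,0,1]])

```text
time: 10.62
position: [0.5268, -0.1199, 0.104]
tool_rot: [0.457, -0.539, 0.539, -0.458]
ft_force: [0.1, 0.3, -2.3]
grip_width: 0.0138
```

Request:
jog_arm(series=[[0,1,0,0,0,0,1],[0,1.7,0,0,0,0,1],[0,2,0,0,0,0,1],[0,2,0,0,0,0,1]])

```text
time: 11.12
position: [0.5269, -0.12, 0.1025]
tool_rot: [0.457, -0.539, 0.54, -0.458]
ft_force: [-0.4, 0.6, 2.6]
grip_width: 0.0136
```

Run:
```python
from fit import *
from rig import *
o=get_obs();print(o["time"],o["position"],R.from_quat(o["tool_rot"]).as_matrix().round(4).tolist(),o["ft_force"].round(1),o["moment"].round(2))
c=camera("wrist");np.savez("wrist5.npz",**c);cv2.imwrite("pics/wrist5.png",cv2.resize(c["img"][175:325,225:425,::-1],(800,600),interpolation=cv2.INTER_CUBIC))
```

```text
11.125 [ 0.52693758 -0.11997881  0.10246178] [[-0.1634, 0.0021, 0.9866], [-0.9866, 0.0007, -0.1634], [-0.001, -1.0, 0.0019]] [-0.4  0.6  2.6] [0.15 0.17 0.05]
```

View pics/wrist5.png

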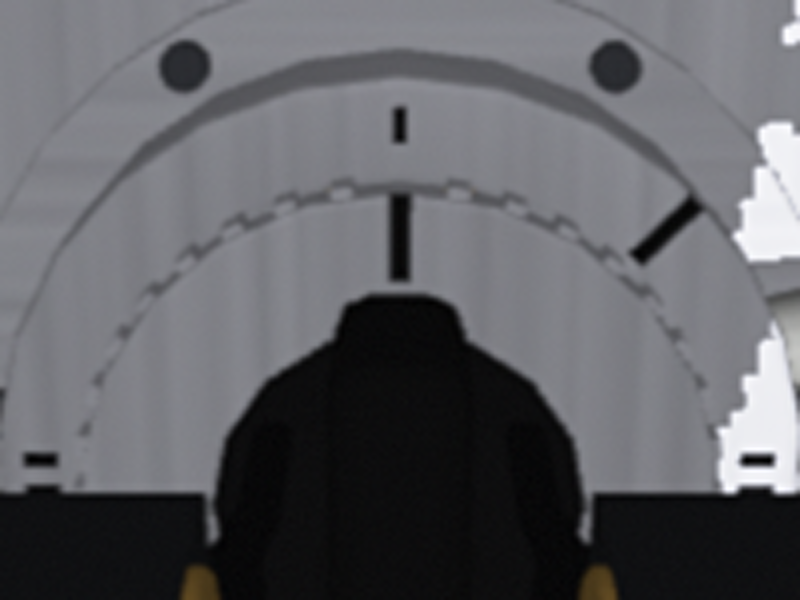

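The line and the tick are aligned, both at u=400, and the contact force has started to rise. I'll press a little more to confirm it is seated.

Request:
jog_arm(series=[[0,0.7,0,0,0,0,1],[0,1.2,0,0,0,0,1],[0,1.2,0,0,0,0,1],[0,1.2,0,0,0,0,1]])

```text
time: 11.68
position: [0.527, -0.12, 0.1024]
tool_rot: [0.457, -0.539, 0.54, -0.458]
ft_force: [-2.5, 0.6, 10.9]
grip_width: 0.0137
```

Run:
```python
from fit import *
from rig import *
o=get_obs();print(o["time"],o["position"],o["ft_force"].round(1),o["moment"].round(2))
c=dict(np.load("wrist5.npz"))
g=lambda x,y:((x+.5)/4-.5+225,(y+.5)/4-.5+175)
for z in(.1,.102):fit(c,o,[g(*p) for p in[(350,195),(290,211),(235,233),(185,266),(150,300),(455,197),(515,212),(565,237),(615,270),(655,305)]],(g(400,195),g(400,280)),z)
for (p,a) in(((399.5,125),0),((666,230),-45),((757,475),-90),((41,475),90)):
    a=np.radians(-9.4+a);print(ray(c,g(*p),.094)[:2]-.0417*np.array([np.cos(a),np.sin(a)]))
```

```text
11.675 [ 0.52697993 -0.11999525  0.10240763] [-2.5  0.6 10.9] [ 0.26  0.67 -0.04]
centre [ 0.5268722  -0.12104752] res mm [ 0.  -0.2  0.   0.1  0.1 -0.1  0.  -0.2 -0.1  0.3]
in tool mm [1.06 2.41 0.06] line yaw [np.float64(-9.34), np.float64(-9.55)] tool z yaw -9.4
centre [ 0.52729998 -0.1211161 ] res mm [ 0.1 -0.1  0.   0.1 -0.   0.   0.  -0.2 -0.1  0.2]
in tool mm [1.05 0.41 0.5 ] line yaw [np.float64(-9.34), np.float64(-9.55)] tool z yaw -9.4
[ 0.52718205 -0.12112542]
[ 0.52750383 -0.12134304]
[ 0.52747792 -0.12109302]
[ 0.52734127 -0.12116072]
```

Firm stop at TCP z=0.1024 with about 11 N, which is the expected home height. I'll ease the push slightly and twist clockwise by 0.7 rad first.

Request:
jog_arm(series=[[0,-0.4,0,0,0,0,1],[0,-0.4,0,0,0.04,0,1],[0,-0.4,0,0,0.1,0,1],[0,-0.4,0,0,0.17,0,1],[0,-0.4,0,0,0.24,0,1],[0,-0.4,0,0,0.31,0,1],[0,-0.4,0,0,0.38,0,1],[0,-0.4,0,0,0.45,0,1],[0,-0.4,0,0,0.52,0,1],[0,-0.4,0,0,0.58,0,1],[0,-0.4,0,0,0.64,0,1],[0,-0.4,0,0,0.68,0,1],[0,-0.4,0,0,0.7,0,1],[0,-0.4,0,0,0.7,0,1],[0,-0.4,0,0,0.7,0,1]])

```text
time: 13.55
position: [0.5281, -0.1204, 0.1024]
tool_rot: [0.243, -0.663, 0.664, -0.246]
ft_force: [0.9, 0.5, 6.8]
grip_width: 0.014
```

Run:
```python
from fit import *
from rig import *
o=get_obs();print(o["time"],o["position"],o["ft_force"].round(1),o["moment"].round(2),o["q"].round(2))
c=camera("wrist");np.savez("wrist6.npz",**c);cv2.imwrite("pics/wrist6.png",cv2.resize(c["img"][175:325,225:425,::-1],(800,600),interpolation=cv2.INTER_CUBIC))
rel(o,o["position"],-144.4)
```

```text
13.55 [ 0.52807872 -0.12035152  0.10244296] [0.9 0.5 6.8] [0.24 0.11 0.16] [-0.43  0.59  1.75  0.    0.8   2.  ]
shift mm [0. 0. 0.] rot [-0.0032  0.0859 -0.0034]
```

View pics/wrist6.png

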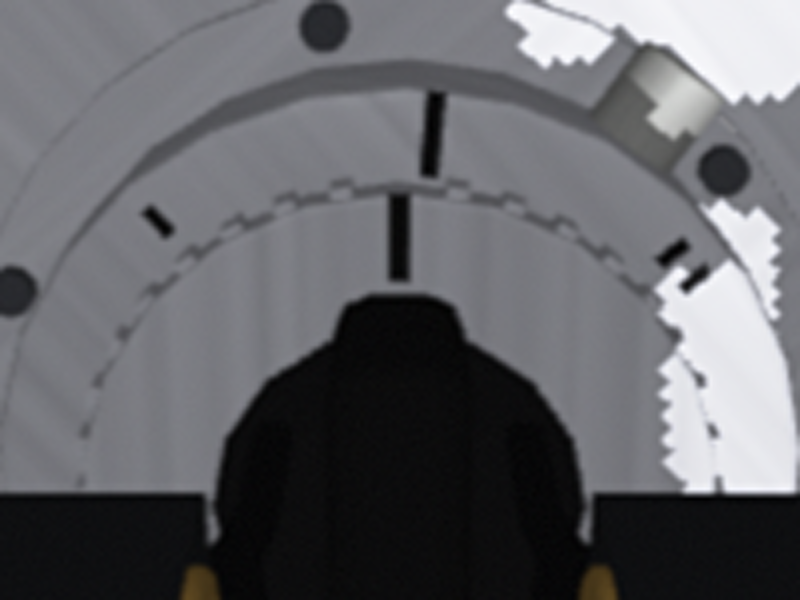

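The lid has turned with the grip. Its line at u=400 is just short of the long half-turn mark at (433,133), consistent with the 0.086 rad still to go.

Request:
jog_arm(series=[[0,0,0,0,0.04,0,1],[0,0,0,0,0.075,0,1],[0,0,0,0,0.086,0,1],[0,0,0,0,0.086,0,1],[0,0,0,0,0.086,0,1]])

```text
time: 14.22
position: [0.5281, -0.1204, 0.1024]
tool_rot: [0.215, -0.673, 0.674, -0.218]
ft_force: [-0.3, 0.5, 6.7]
grip_width: 0.0138
```

Run:
```python
from fit import *
from rig import *
o=get_obs();print(o["time"],o["position"],o["ft_force"].round(1),o["moment"].round(2),o["grip_width"])
c=camera("wrist");np.savez("wrist7.npz",**c);cv2.imwrite("pics/wrist7.png",cv2.resize(c["img"][175:325,225:425,::-1],(800,600),interpolation=cv2.INTER_CUBIC))
rel(o,o["position"],-144.4)
```

```text
14.225 [ 0.52807719 -0.12038332  0.10242069] [-0.3  0.5  6.7] [0.21 0.13 0.12] 0.013805806458454733
shift mm [0. 0. 0.] rot [-0.0031  0.0001 -0.0035]
```

View pics/wrist7.png

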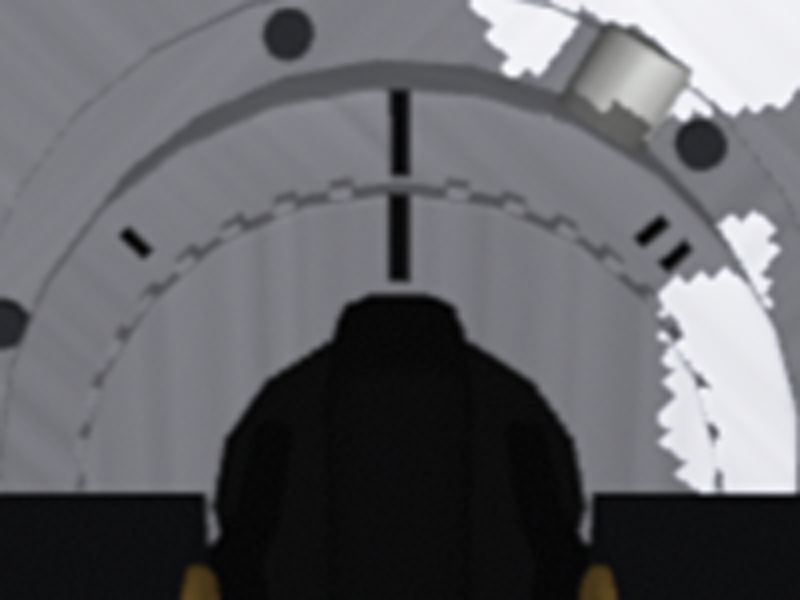

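The lid line and the long half-turn mark are collinear at u=400. The lid is seated, pressed with about 7 N and gripped, so I'm handing in.

Run:
```python
from rig import *
print(hand_in()); o=get_obs();print(o["time"],o["position"],o["ft_force"],o["grip_width"])
```

```text
the job is handed in; nothing more can be done
None
the job is handed in; nothing more can be done
```

The lid is in the collar, twisted to the half-turn mark and still gripped there. I handed the job in at about 14 s; the system reports no verdict.

I gripped the lid by the wing at a 40 N setting and lifted it off the bench. I then lined it up over the notches with the wrist camera and lowered it until it met a firm stop at the expected home height, with about 11 N of contact. After easing the push a little, I twisted it 45° clockwise and stopped there.

My last checks before handing in:
- **Alignment:** the lid's line and the long half-turn mark are in line in the wrist picture, and the tool's yaw is within 0.001 rad of the computed mark direction.
- **Seating:** the tool height stayed at the seated value, with about 7 N between lid and collar. The tool is centred on the collar to about 1 mm.
- **Grip:** the finger opening was 13.8 mm, which matches the 14 mm wing.

I did not check three things at the end:
- **Shutter ring:** its angle can't be read directly, so I inferred it from the lid's twist.
- **Bystanders:** I took no final overview picture. The path cleared them, and the forces I read at the end of each move gave no sign of touching one.
- **Side-to-side position:** the wrist camera put the lid about 1 mm off the tool centre sideways. I took that as camera calibration error, since it is within the stated 2 mm.

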